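Make up two corrosion-test kits

TASK

Make up two kits from the stock. Large tray: lay the plain long block on the floor end to end with the block screwed there (a few mm gap is fine), the ribbed block square on top, rib up, centred across the joint like a brick of the next course, and stand the tall bottle centred on the ring. Small tray: stand the squat jar centred on the large ring and the steel weight on the small ring; leave the short block and the vial where they are.

Things in the scene. Friction and masses are not known exactly. Their poses are not given: they have to be found in the camera images.
- large_tray: Larger kit tray, fixed, 200 (x) x 190 (y) mm; floor 4 mm thick, rim 10 mm high. Origin: centre of underside, z up. Screwed to its floor: a block 70 (x) x 36 x 25 mm, two dark screw heads, centre x +38, y -38, top at z 29. Plain block goes on its -x side in line (centre x -38, y -38 leaves a 6 mm gap); ribbed block on top, centred x 0, y -38. White ring, 58 across, for the bottle: x 0, y +52.
- small_tray: Smaller kit tray, fixed, 180 (x) x 140 (y) mm; grey floor 4 mm thick, steel rim 10 mm high. Origin: centre of underside, z up. Two white rings on its floor: the large one, 68 mm across, centred at x -42, y 0 mm, for the squat jar; the small one, 46 mm across, centred at x +44, y 0 mm, for the weight.
- plain_block: Loose plain aluminium block, 70 (x) x 36 (y) x 25 (z) mm, 170 g, flat top. Origin: centre of its underside.
- ribbed_block: Loose aluminium block, 70 (x) x 36 (y) x 25 (z) mm, with a rib 50 x 12 mm and 14 mm high along the middle of its top (39 mm high over all), 190 g. Origin: centre of its underside.
- tall_bottle: The tall closed lab bottle: glass, blue cap, paper label, 50 mm diameter, 95 mm high, about 130 to 210 g; straight-sided in its lower half. Origin: centre of its underside.
- squat_jar: The squat closed jar: glass, blue cap, paper label, 60 mm diameter, 60 mm high, about 135 to 220 g; straight-sided in its lower half. Origin: centre of its underside.
- weight: Steel balance weight, 280 g: cylinder 38 mm diameter and 34 mm high, with a neck and a knob 20 mm across on top, 50 mm high over all. Origin: centre of its underside.
- short_block: Loose short aluminium block, 36 x 36 x 25 mm: not part of either kit. Origin: centre of its underside.
- vial: Small closed glass vial with blue cap, 28 mm diameter, 55 mm high, standing among the stock: not part of either kit. Origin: centre of its underside.
Mind the look-alikes: they are no part of the job. Several things have the shape of the small_tray; the one meant has the colours described above. Leave any orange or pink look-alike of the plain_block alone.

How it is judged:
At the end, for the whole second after the job is handed in: In the tray's x and y each of the five is within 12 mm of its place (plain block 11 mm lengthwise), at the right height within 4 mm, tilt under 0.08 rad, blocks within 0.15 rad of the tray's x, ribbed block on top, all at rest; short block and vial within 30 mm of their start (x of plain_block in the frame of large_tray between -0.049 and -0.027 m and y of plain_block in the frame of large_tray between -0.05 and -0.026 m and z of plain_block in the frame of large_tray between 0 and 0.008 m and angle between each of plain_block, ribbed_block, tall_bottle, squat_jar, weight's own z axis and vertical below 0.08 rad and linear speed of each of plain_block, ribbed_block, tall_bottle, squat_jar, weight below 0.02 m/s and angular speed of each of plain_block, ribbed_block, tall_bottle, squat_jar, weight below 0.2 rad/s and angle between the x axis of each of plain_block, ribbed_block and the x axis of large_tray, either way round below 0.15 rad and x of ribbed_block in the frame of large_tray between -0.012 and 0.012 m and y of ribbed_block in the frame of large_tray between -0.05 and -0.026 m and z of ribbed_block in the frame of large_tray between 0.025 and 0.033 m and x of tall_bottle in the frame of large_tray between -0.012 and 0.012 m and y of tall_bottle in the frame of large_tray between 0.04 and 0.064 m and z of tall_bottle in the frame of large_tray between 0 and 0.008 m and x of squat_jar in the frame of small_tray between -0.054 and -0.03 m and y of squat_jar in the frame of small_tray between -0.012 and 0.012 m and z of squat_jar in the frame of small_tray between 0 and 0.008 m and x of weight in the frame of small_tray between 0.032 and 0.056 m and y of weight in the frame of small_tray between -0.012 and 0.012 m and z of weight in the frame of small_tray between 0 and 0.008 m and distance of each of short_block, vial from where it was at the start of the episode below 0.03 m); the robot touches nothing.
It fails at once if the short block or the vial is moved more than 50 mm or tipped over (distance of any of short_block, vial from where it was at the start of the episode above 0.05 m or angle between any of short_block, vial's own z axis and vertical above 0.6 rad).
It also fails if it takes over 128 s, if anything falls off the work surface, if the arm or the gripper's body presses on something with over 40 N, if the wrist force passes 120 N, or if a joint passes its speed limit or range.

ROBOT

A 6-joint arm with a two-finger parallel gripper is mounted at the origin on the work surface. World frame = base frame: x ahead of the robot, y to its left, z up, the work surface at z = 0. Lengths are in m, angles in rad, forces in N, time in s.
With the tool pointing down it reaches from about 0.375 to 0.975 m from the base axis. Payload 3.8 kg.
Tool frame: the origin (TCP) lies at the very end of the fingers, on their centre line; the grasp point (between the pads) lies 19 mm behind it; z points along the fingers, y is the line along which they close (so a half turn about z gives the same grasp; the last joint's range is limited). The gripper opens to 85 mm and grips with 20 to 120 N. Pads are 22 mm wide; open, the fingers measure 114 mm over their backs; the gripper's body (76 mm by 85 mm) begins 54 mm behind the grasp point. The pads swing forward as they close: fully open they stand 13 mm farther back than shut.
Start: joints at [-1.306, 0.264, 1.604, -0, 1.274, -0.037], TCP at [0.201, -0.644, 0.231] pointing down, gripper open.
Joint ranges: [-2.63, 2.63], [-0.94, 2.18], [0.31, 2.57], [-1.31, 4.45], [0, 2.66], [-2.55, 2.55]. Speed limits (rad/s): [2.57, 2.57, 3.14, 3.14, 3.14, 3.14].

INTERFACE

Orientations are given as a rotation vector (axis times angle).
In Python, from workcell import bot gives the robot as it stands.
- The arm moves only by the shell command python3 -m creep 'ROWS' [FORCE]. ROWS is JSON, a list of rows, each a list of 5 numbers: the shift along the tool's x, y, z in units of 0.05 m (1.0 is 0.05 m), then the turn about the tool's z in units of 0.1 rad (1.0 is 0.1 rad), then the opening, from 0 (shut) to 1 (fully open). In form: [[tx, ty, tz, spin, hand], ...]. A call has 1 to 20 rows; each row shifts and turns the commanded pose from where the row before left it, along the tool's axes as they then stand; what a row does not reach is not made up. A row lasts 1/8 s, in which the tool goes at most 62.5 mm and 10.7 degrees, less where a joint would pass 70% of its speed; a pose out of reach is approached as far as the arm can. A call with a number of a shift or a turn outside -1 to 1 is refused whole. A call with a gripper value outside its range is refused whole. The fingers move at their own pace and stop on an object; FORCE is the grip in N (left out, the last holds). Time passes only in rows, so rows that do not move let the fingers close. It gives the time, the measured TCP pose, the force, the opening and the grip force at its end, in the units of the state.
- bot.read_state(): the state, without advancing time (a new reading comes with each control period).
- bot.read_camera(name): name is "scene" or "top"; returns a dict with "pixels" (400x640x3 uint8, red, green, blue), "vfov" (degrees; the focal length in pixels is half the picture's height over the tangent of half this angle, whatever the lens; pixels are square), "cx", "cy" (the principal point, pixels), "world_to_cam" (4x4, takes a point from world to camera coordinates). Camera axes: x right, y down, z forward; pixel columns grow to the right and rows downward; lengths in m; the calibration is good to about 2 mm. A picture is of the moment at which its call begins. There is no depth.
- bot.finish_job(): hands the job in; it is judged then, once.
Trained networks look in a picture, given as the dict that the camera call returned (one of the last four; its "shot" number tells which), for a name from the list of things; names that differ only in an ending like _2 or _b are one class to them, and where a whole thing is asked for, a point or a joint stands for the part that bears it (a point fixed in the world has none). Each returns a list of dicts, best first, with "score" (0 to 1); they miss things now and then, are a little off and sometimes report something else, mostly with a low value. They report only what shows in the picture. A call takes as long as a camera call. They do not tell look-alikes from the thing itself.
- bot.look_for(target, picture): "bbox" ([left, top, right, bottom] in pixels, round what is visible of it).
- bot.regions_of(target, picture): "mask" (400x640 bool, what is visible of it) and "bbox" ([left, top, right, bottom] in pixels, round what is visible of it).
The state is a dict: "time": time; "q": joint angles; "joint_vel": joint speeds; "joint_torque": joint torques, N m; "tool_pos": TCP position; "tcp_rot": TCP orientation; "wrist_force": force on the tool from outside, world axes, zero at the start; "torque": the same for the moment, N m; "width": opening from 0.0 (shut) to 1.0 (fully open); "grip_force": force on a finger pad.
Only numpy, scipy, OpenCV 4.12 (cv2) and the standard library are available. Lean on these libraries where they do the work, as an engineer would, in place of code of your own. Each camera call takes 0.05 s, during which the arm holds its last target. There are 200 camera calls.

## Working session

There is one attempt and no reset: what is moved stays moved. The work goes in short steps, Python scripts to look and compute and a shell command to move; the robot and the scene stay as the last step left them, time stands still between calls to the robot, and variables do not carry over. Pictures are saved under pics/ and viewed, at most 14 in all, crops included, and the job is handed in when it is done.

```bash
mkdir -p pics; ls; python3 - <<'E'
from workcell import bot
import cv2,numpy as np
s=bot.read_state(); print({k:np.round(v,3) for k,v in s.items()})
for n in ("scene","top"):
    p=bot.read_camera(n); cv2.imwrite(f"pics/{n}0.png",p["pixels"][:,:,::-1]); print(n,p["vfov"],p["cx"],p["cy"],p["shot"],np.round(p["world_to_cam"],3).tolist())
    for t in ["large_tray","small_tray","plain_block","ribbed_block","tall_bottle","squat_jar","weight","short_block","vial"]:
        print(t,[(np.round(d["bbox"]).astype(int).tolist(),round(float(d["score"]),2)) for d in bot.look_for(t,p)][:4])
E
```

```text
pics
{'time': np.float64(0.0), 'q': array([-1.306,  0.265,  1.605, -0.   ,  1.274, -0.037]), 'joint_vel': array([ 0.   , -0.003, -0.001,  0.   ,  0.001, -0.002]), 'joint_torque': array([-1.0000e-03, -5.1512e+01, -3.6732e+01, -0.0000e+00,  1.3000e-02,
       -0.0000e+00]), 'tool_pos': array([ 0.2  , -0.644,  0.23 ]), 'tcp_rot': array([-3.104, -0.472,  0.   ]), 'wrist_force': array([ 0.213, -0.393, -0.514]), 'torque': array([ 0.018, -0.004,  0.041]), 'grip_force': np.float64(0.0), 'width': np.float64(0.999)}
scene 47.50120492897261 317.55564621672 199.19324626190365 1 [[-0.694, 0.72, 0.003, 0.313], [0.43, 0.419, -0.8, -0.18], [-0.577, -0.553, -0.601, 1.351], [0.0, 0.0, 0.0, 1.0]]
large_tray [([180, 140, 284, 193], 0.97), ([346, 240, 464, 320], 0.34)]
small_tray [([346, 240, 464, 321], 0.89), ([447, 191, 546, 259], 0.77)]
plain_block [([123, 188, 160, 206], 0.86), ([206, 213, 237, 240], 0.83), ([172, 197, 200, 224], 0.62)]
ribbed_block [([342, 203, 366, 232], 0.6)]
tall_bottle [([284, 156, 304, 194], 0.89)]
squat_jar [([283, 158, 304, 194], 0.55)]
weight [([248, 191, 265, 216], 0.71)]
short_block [([253, 261, 278, 284], 0.94)]
vial [([275, 212, 284, 236], 0.67)]
top 45.45596302737131 321.03116700705334 192.200956540347 2 [[-0.027, -0.999, -0.018, 0.034], [-0.993, 0.029, -0.118, 0.49], [0.119, 0.015, -0.993, 1.235], [0.0, 0.0, 0.0, 1.0]]
large_tray [([390, 152, 481, 237], 0.89)]
small_tray [([190, 154, 256, 230], 0.63), ([175, 264, 229, 332], 0.61)]
plain_block [([386, 104, 410, 136], 0.96), ([350, 112, 364, 142], 0.71), ([428, 87, 459, 118], 0.56)]
ribbed_block [([282, 200, 305, 227], 0.62)]
tall_bottle [([357, 198, 375, 219], 0.65), ([286, 158, 312, 181], 0.56)]
squat_jar [([287, 155, 311, 180], 0.86), ([356, 156, 370, 170], 0.74)]
weight [([353, 156, 367, 172], 0.68)]
short_block [([288, 115, 303, 131], 0.53)]
vial [([321, 154, 332, 166], 0.44)]
```

View pics/scene0.png

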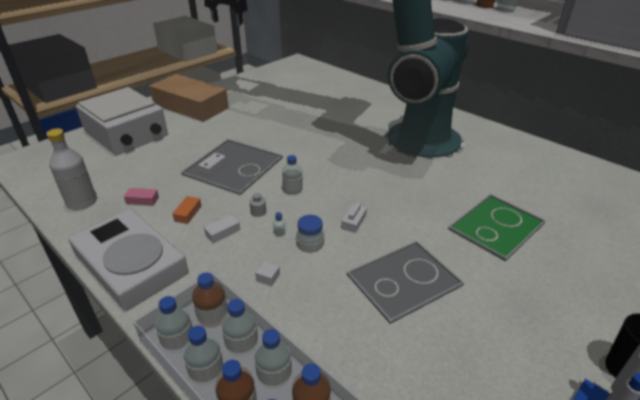

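View pics/top0.png

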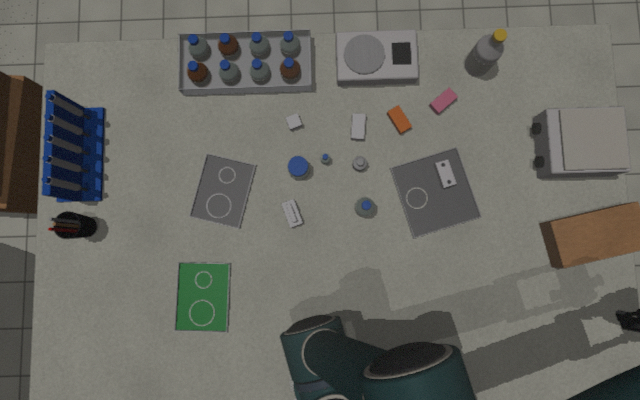

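Scene: the grey small tray is at top (223,191); the green one at (203,297) is a look-alike. Candidates for the plain block are grey (358,126), orange (400,120) and pink (443,101), so grey. The ribbed block is at (292,213), the jar at (298,168), the bottle at (366,207), the weight at (360,163), the vial at (326,159) and the short block at (294,121). The large tray is at (435,193), with its ring at (417,198) and screwed block at (446,174).

Next I fit the poses in both views.

```bash
cat > h.py <<'E'
from workcell import bot
import cv2,numpy as np
from scipy.optimize import minimize
from scipy.spatial.transform import Rotation as Ro
def box(a,b,h,z0=0): return np.array([[x,y,z] for x in(-a/2,a/2) for y in(-b/2,b/2) for z in(z0,z0+h)])
def cyl(*rs):
    t=np.linspace(0,2*np.pi,24,endpoint=False)
    return np.vstack([np.c_[r*np.cos(t),r*np.sin(t),0*t+z] for r,z in rs])
M={"large_tray":[box(.2,.19,.01)],"small_tray":[box(.18,.14,.01)],"plain_block":[box(.07,.036,.025)],
"ribbed_block":[box(.07,.036,.025),box(.05,.012,.014,.025)],"short_block":[box(.036,.036,.025)],
"tall_bottle":[cyl((.025,0),(.025,.055)),cyl((.025,.055),(.014,.07)),cyl((.014,.07),(.014,.095))],
"squat_jar":[cyl((.03,0),(.03,.038)),cyl((.03,.036),(.024,.044)),cyl((.024,.044),(.024,.06))],
"weight":[cyl((.019,0),(.019,.034)),cyl((.01,.034),(.01,.05))],"vial":[cyl((.014,0),(.014,.035)),cyl((.009,.035),(.009,.055))]}
def f_(p): return 200/np.tan(np.radians(p["vfov"])/2)
def proj(P,p):
    c=np.atleast_2d(P)@p["world_to_cam"][:3,:3].T+p["world_to_cam"][:3,3]
    return c[:,:2]/c[:,2:]*f_(p)+[p["cx"],p["cy"]]
def ray(uv,p,z):
    d=np.array([(uv[0]-p["cx"])/f_(p),(uv[1]-p["cy"])/f_(p),1]); R=p["world_to_cam"][:3,:3]; o=-R.T@p["world_to_cam"][:3,3]; d=R.T@d
    return (o+d*(z-o[2])/d[2])[:2]
def place(P,v,z): 
    c,s=np.cos(v[2]),np.sin(v[2]); return np.c_[v[0]+c*P[:,0]-s*P[:,1],v[1]+s*P[:,0]+c*P[:,1],z+P[:,2]]
def render(name,v,z,p,w):
    S=4; l,t,r,b=w; im=np.zeros(((b-t)*S,(r-l)*S),np.uint8)
    for P in M[name]:
        h=cv2.convexHull(proj(place(P,v,z),p).astype(np.float32))
        cv2.fillConvexPoly(im,np.round(((h-[l,t]+.5)*S-.5)*16).astype(np.int32),1,shift=4)
    return cv2.resize(im.astype(np.float32),(r-l,b-t),interpolation=cv2.INTER_AREA)
def fit(name,views,v0,z=0,yaw=True):
    "views: list of (picture,mask)"
    T=[]
    for p,m in views:
        ys,xs=np.nonzero(m); w=(max(xs.min()-10,0),max(ys.min()-10,0),min(xs.max()+11,640),min(ys.max()+11,400))
        T.append((p,w,cv2.GaussianBlur(m[w[1]:w[3],w[0]:w[2]].astype(np.float32),(0,0),1.5)))
    def cost(v):
        v=v if yaw else [v[0],v[1],0]
        return sum(((cv2.GaussianBlur(render(name,v,z,p,w),(0,0),1.5)-t)**2).sum()/t.sum() for p,w,t in T)
    best=None
    for y in ([v0[2]] if not yaw or len(v0)>3 else v0[2]+np.array([0,.5,1,1.5,2,2.5])):
        x0=np.array([v0[0],v0[1],y]); sim=np.vstack([x0,x0+[.01,0,0],x0+[0,.01,0],x0+[0,0,.2]])
        r=minimize(cost,x0,method="Nelder-Mead",options=dict(initial_simplex=sim,xatol=1e-4,fatol=1e-5,maxiter=150))
        if best is None or r.fun<best.fun: best=r
    return best.x,best.fun
def mask_at(name,p,uv,tol=12):
    for d in bot.regions_of(name,p):
        ys,xs=np.nonzero(d["mask"])
        if len(xs) and np.hypot(xs.mean()-uv[0],ys.mean()-uv[1])<tol: return d["mask"]
def tool():
    s=bot.read_state(); R=Ro.from_rotvec(s["tcp_rot"]).as_matrix(); return s,R
def go(x,y,z,yaw=None):
    "units of move to TCP target; yaw = world heading of closing (tool y) axis, mod pi. translate first then spin"
    s,R=tool(); d=R.T@(np.array([x,y,z])-s["tool_pos"])/.05
    out=[np.round(d,2).tolist()]
    if yaw is not None:
        cur=np.arctan2(R[1,1],R[0,1]); e=(cur-yaw+np.pi/2)%np.pi-np.pi/2   # spin about tool z(down): heading falls
        out+=["spin",round(e/.1,2),"q6",round(s["q"][5],2)]
    print("go",out,"at",np.round(s["tool_pos"],4),"w",round(float(s["width"]),3),"F",round(float(s["grip_force"]),1))
E
cat > m.py <<'E'
from h import *
pt=bot.read_camera("top"); ps=bot.read_camera("scene")
A={"large_tray":((435,193),.2),"small_tray":((223,191),-.3),"plain_block":((358,126),0),"ribbed_block":((292,213),0),"tall_bottle":((366,207),0),"squat_jar":((298,168),0),"weight":((360,163),0),"short_block":((294,121),0),"vial":((326,159),0)}
import json; res={}
for n,(uv,y) in A.items():
    h=.005 if "tray" in n else .02
    g=ray(uv,pt,h); us=proj([[*g,h]],ps)[0]
    V=[(p,mask_at(n,p,u,15)) for p,u in((pt,uv),(ps,us))]
    k=[int(m.sum()) if m is not None else 0 for _,m in V]
    V=[v for v in V if v[1] is not None]
    print(n,"guess",np.round(g,3),"scene px",np.round(us),"masks",k,end=" ")
    yaw="tray" in n or "block" in n
    each=[fit(n,[v],[*g,y]+([0] if "tray" in n else []),0,yaw) for v in V]
    if V: 
        b,c=fit(n,V,[*g,y]+([0] if "tray" in n else []),0,yaw); res[n]=b.tolist()
        print(np.round(b,4),round(c,3),"each",[(np.round(e[0],4).tolist(),round(e[1],3)) for e in each])
    else: print()
json.dump(res,open("res.json","w"))
E
python3 m.py
```

```text
large_tray guess [ 0.483 -0.285] scene px [233. 164.] masks [5199, 3203] [ 0.4859 -0.2843  0.2812] 0.008 each [([0.4856, -0.2851, 0.2856], np.float64(0.004)), ([0.4868, -0.2822, 0.282], np.float64(0.001))]
small_tray guess [0.505 0.287] scene px [403. 277.] masks [3531, 5338] [ 0.5067  0.2889 -0.2707] 0.013 each [([0.5061, 0.2866, -0.2692], np.float64(0.002)), ([0.5071, 0.2908, -0.2744], np.float64(0.001))]
plain_block guess [ 0.67  -0.084] scene px [221. 225.] masks [346, 579] [ 0.6689 -0.0845  2.9959] 0.058 each [([0.6683, -0.0851, -0.1416], np.float64(0.012)), ([0.6697, -0.0817, -0.1492], np.float64(0.03))]
ribbed_block guess [0.439 0.099] scene px [353. 214.] masks [349, 514] [0.4382 0.1013 0.3616] 0.038 each [([0.4381, 0.0995, 0.3676], np.float64(0.01)), ([0.4397, 0.1039, 0.3498], np.float64(0.004))]
tall_bottle guess [ 0.449 -0.098] scene px [290. 182.] masks [320, 634] [ 0.4477 -0.0922  0.0304] 0.034 each [([0.4479, -0.0928, -0.0639], np.float64(0.003)), ([0.4485, -0.0908, 0.0785], np.float64(0.027))]
squat_jar guess [0.559 0.081] scene px [310. 236.] masks [439, 891] [0.5584 0.0789 0.0782] 0.015 each [([0.5589, 0.0782, 0.0246], np.float64(0.003)), ([0.5583, 0.0796, -0.0461], np.float64(0.008))]
weight guess [ 0.568 -0.086] scene px [256. 204.] masks [173, 327] [ 0.5654 -0.0839  0.1052] 0.027 each [([0.5657, -0.0846, -0.0128], np.float64(0.01)), ([0.5661, -0.0821, 0.0676], np.float64(0.01))]
short_block guess [0.689 0.089] scene px [266. 269.] masks [203, 435] [0.6887 0.0912 0.3926] 0.038 each [([0.6872, 0.0898, 0.344], np.float64(0.003)), ([0.6903, 0.0928, 0.3688], np.float64(0.014))]
vial guess [0.581 0.005] scene px [278. 225.] masks [0, 232] [ 0.5834  0.0101 -0.0924] 0.047 each [([0.5834, 0.0101, -0.0924], np.float64(0.047))]
```

```bash
cat >> h.py <<'E'
import json
def res(): return json.load(open("res.json"))
def tr(tray,x,y): 
    v=res()[tray]; c,s=np.cos(v[2]),np.sin(v[2]); return v[0]+c*x-s*y, v[1]+s*x+c*y
def go(x,y,z,yaw=None):
    "spin rows first, then shift (in the frame after the spin)"
    s,R=tool(); e=0
    if yaw is not None: e=(np.arctan2(R[1,1],R[0,1])-yaw+np.pi/2)%np.pi-np.pi/2
    d=(R@Ro.from_euler("z",e).as_matrix()).T@(np.array([x,y,z])-s["tool_pos"])/.05
    print("spin",round(e/.1,2),"shift",np.round(d,2).tolist(),"n",round(float(np.abs(d[:2]).max()),1),"q6",round(s["q"][5],2),"at",np.round(s["tool_pos"],4),"w",round(float(s["width"]),3),"F",round(float(s["grip_force"]),1),"t",round(float(s["time"]),2))
E
python3 - <<'E'
from h import *
r=res()
for k,v in dict(plain=tr("large_tray",-.039,-.038),rib=tr("large_tray",0,-.038),bot=tr("large_tray",0,.052),jar=tr("small_tray",-.042,0),wt=tr("small_tray",.044,0)).items(): print(k,np.round(v,4))
p=bot.read_camera("top"); im=p["pixels"].copy()
def mk(P,c):
    u,v=proj(P,p)[0]; cv2.circle(big,(int(round((u-180+.5)*2.6)),int(round((v-80+.5)*2.6))),3,c,-1)
big=cv2.resize(im[80:245,180:485],None,fx=2.6,fy=2.6,interpolation=cv2.INTER_CUBIC)
for n in r: mk([*r[n][:2],0],(255,0,0))
for t,z in((tr("large_tray",0,.052),.004),(tr("large_tray",.038,-.038),.029),(tr("small_tray",-.042,0),.004),(tr("small_tray",.044,0),.004)): mk([*t,z],(255,255,0))
cv2.imwrite("pics/crop1.png",big[:,:,::-1])
b=r["plain_block"]; go(b[0],b[1],.10,b[2]+np.pi/2)
E
```

```text
plain [ 0.459  -0.3316]
rib [ 0.4965 -0.3208]
bot [ 0.4715 -0.2343]
jar [0.4662 0.3001]
wt [0.5491 0.2771]
spin 4.47 shift [7.64, -12.44, 2.63] n 12.4 q6 -0.04 at [ 0.2006 -0.6445  0.2313] w 0.997 F 0.0 t 2.05
```

View pics/crop1.png

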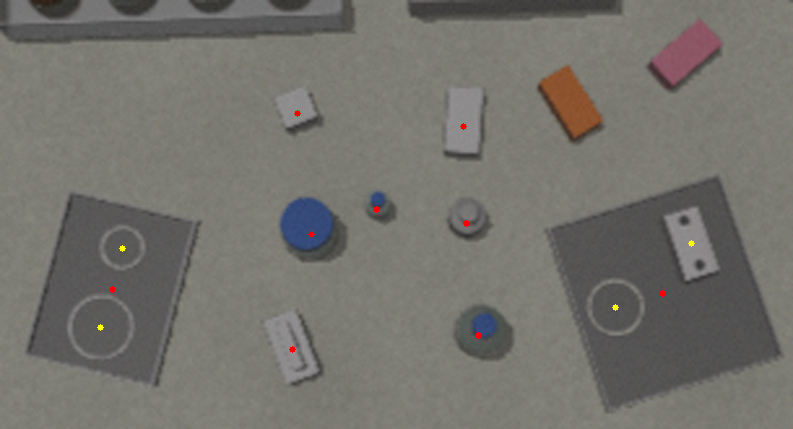

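The crop shows every mark where it belongs: rings at (122,248), (100,327) and (615,307), screwed block at (691,243), and the plain grey block at (463,121), distinct from orange and pink. Moving.

```bash
python3 -m creep '[[0,0,0,0.9,0.75],[0,0,0,0.9,0.75],[0,0,0,0.9,0.75],[0,0,0,0.9,0.75],[0,0,0,0.87,0.75],[0.51,-0.83,0,0,0.75],[0.51,-0.83,0,0,0.75],[0.51,-0.83,0,0,0.75],[0.51,-0.83,0.1,0,0.75],[0.51,-0.83,0.1,0,0.75],[0.51,-0.83,0.1,0,0.75],[0.51,-0.83,0.2,0,0.75],[0.51,-0.83,0.2,0,0.75],[0.51,-0.83,0.3,0,0.75],[0.51,-0.83,0.3,0,0.75],[0.51,-0.83,0.3,0,0.75],[0.51,-0.83,0.3,0,0.75],[0.51,-0.83,0.3,0,0.75],[0.51,-0.83,0.2,0,0.75],[0.5,-0.82,0.2,0,0.75]]' 40; python3 - <<'E'
from h import *
b=res()["plain_block"]; go(b[0],b[1],.10,b[2]+np.pi/2)
E
```

```text
time: 4.55
tool_pos: [0.6696, -0.083, 0.101]
tcp_rot: [3.133, -0.228, 0.0]
wrist_force: [-0.5, 0.4, -0.1]
width: 0.754
grip_force: 0.0
spin 0.01 shift [-0.01, 0.03, 0.02] n 0.0 q6 1.56 at [ 0.6696 -0.083   0.101 ] w 0.754 F 0.0 t 4.55
```

```bash
python3 -m creep '[[0,0.03,0.6,0,0.75],[0,0,0.7,0,0.75],[0,0,0.5,0,0.75],[0,0,0.17,0,0.75],[0,0,0,0,0.3],[0,0,0,0,0.2],[0,0,0,0,0.2],[0,0,0,0,0.2],[0,0,0,0,0.2],[0,0,0,0,0.2],[0,0,0,0,0.2],[0,0,-0.3,0,0.2],[0,0,-0.8,0,0.2],[0,0,-0.9,0,0.2],[0,0,-0.5,0,0.2]]' 50; python3 - <<'E'
from h import *
t=tr("large_tray",-.039,-.038); go(*t,.10,res()["large_tray"][2]+np.pi/2)
E
```

```text
time: 6.42
tool_pos: [0.6694, -0.0859, 0.131]
tcp_rot: [3.133, -0.228, 0.005]
wrist_force: [0.1, 0.3, -2.2]
width: 0.41
grip_force: 51.6
spin -4.26 shift [-5.41, 3.55, 0.61] n 5.4 q6 1.55 at [ 0.6694 -0.0859  0.131 ] w 0.41 F 51.6 t 6.42
```

```bash
python3 -m creep '[[0,0,0,-0.85,0.2],[0,0,0,-0.85,0.2],[0,0,0,-0.85,0.2],[0,0,0,-0.85,0.2],[0,0,0,-0.86,0.2],[-0.6,0.4,0,0,0.2],[-0.6,0.4,0,0,0.2],[-0.6,0.4,0,0,0.2],[-0.6,0.4,0,0,0.2],[-0.6,0.4,0,0,0.2],[-0.6,0.4,0,0,0.2],[-0.6,0.4,0,0,0.2],[-0.6,0.4,0.2,0,0.2],[-0.61,0.35,0.3,0,0.2],[0,0,0.3,0,0.2],[0,0,0.2,0,0.2],[0,0,0,0,0.2]]'; cat > w.py <<'E'
import sys
from h import *
p={n:bot.read_camera(n) for n in("top","scene")}
# tool-centred crops of both, side by side; args: x y z file
x,y,z=map(float,sys.argv[1:4]); o=[]
for n in p:
    u,v=proj([[x,y,z]],p[n])[0]; a=cv2.warpAffine(p[n]["pixels"],np.array([[5,0,200-5*u],[0,5,200-5*v]]),(400,400),flags=cv2.INTER_CUBIC); o.append(a)
cv2.imwrite(sys.argv[4],np.hstack(o)[:,:,::-1])
E
python3 - <<'E'
from h import *
t=tr("large_tray",-.039,-.038); go(*t,.01,res()["large_tray"][2]+np.pi/2)
E
python3 w.py .46 -.33 .03 pics/a1.png
```

```text
time: 8.55
tool_pos: [0.4575, -0.33, 0.0767]
tcp_rot: [-3.109, -0.441, 0.002]
wrist_force: [-0.4, -0.0, -0.9]
width: 0.406
grip_force: 51.6
spin 0.01 shift [0.02, 0.04, 1.33] n 0.0 q6 0.62 at [ 0.4575 -0.33    0.0767] w 0.406 F 51.6 t 8.55
```

View pics/a1.png

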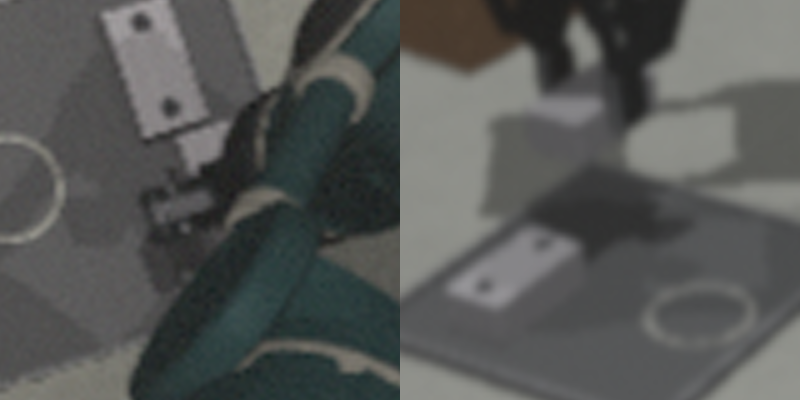

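Left: block held just beyond the screwed block (150,70). Right: block square in the fingers at (570,110). Lowering.

```bash
python3 -m creep '[[0,0,0.4,0,0.2],[0,0.04,0.5,0,0.2],[0,0,0.3,0,0.2],[0,0,0.13,0,0.2],[0,0,0.04,0,0.2],[0,0,0,0,0.2]]'; python3 - <<'E'
from h import *
t=tr("large_tray",-.039,-.038); go(*t,.0065,res()["large_tray"][2]+np.pi/2)
E
```

```text
time: 9.4
tool_pos: [0.4588, -0.3336, 0.0099]
tcp_rot: [3.11, 0.44, 0.001]
wrist_force: [0.0, -0.1, -2.1]
width: 0.412
grip_force: 51.6
spin -0.0 shift [0.02, -0.04, 0.07] n 0.0 q6 0.62 at [ 0.4588 -0.3336  0.0099] w 0.412 F 51.6 t 9.4
```

```bash
python3 -m creep '[[0,-0.02,0.04,0,0.2],[0,0,0.04,0,0.2],[0,0,0,0,0.6],[0,0,0,0,0.6],[0,0,0,0,0.6],[0,0,0,0,0.6],[0,0,-0.3,0,0.6],[0,0,-0.8,0,0.6],[0,0,-1,0,0.6],[0,0,-0.8,0,0.6]]'; python3 - <<'E'
from h import *
b=res()["ribbed_block"]; go(b[0],b[1],.1,b[2]+np.pi/2)
E
```

```text
time: 10.65
tool_pos: [0.4586, -0.3327, 0.1536]
tcp_rot: [3.109, 0.439, 0.003]
wrist_force: [0.6, 0.1, -1.1]
width: 0.599
grip_force: 0.0
spin -0.81 shift [2.69, -8.26, 1.06] n 8.3 q6 0.62 at [ 0.4586 -0.3327  0.1536] w 0.599 F 0.0 t 10.65
```

```bash
python3 -m creep '[[0,0,0,-0.81,0.75],[0.3,-0.92,0,0,0.75],[0.3,-0.92,0,0,0.75],[0.3,-0.92,0,0,0.75],[0.3,-0.92,0,0,0.75],[0.3,-0.92,0,0,0.75],[0.3,-0.92,0,0,0.75],[0.3,-0.92,0,0,0.75],[0.3,-0.92,0.2,0,0.75],[0.29,-0.9,0.4,0,0.75],[0,0,0.46,0,0.75],[0,0,0,0,0.75]]'; python3 - <<'E'
from h import *
b=res()["ribbed_block"]; go(b[0],b[1],.002,b[2]+np.pi/2)
n="plain_block"; t=tr("large_tray",-.039,-.038)
for c in("top","scene"):
    p=bot.read_camera(c); m=mask_at(n,p,proj([[*t,.025]],p)[0],10)
    if m is not None:
        # compare also the screwed block location mask
        v,e=fit(n,[(p,m)],[*t,res()["large_tray"][2],0],.004); L=res()["large_tray"]; d=v[:2]-L[:2]; a=L[2]
        print(c,"tray xy",np.round([np.cos(a)*d[0]+np.sin(a)*d[1],-np.sin(a)*d[0]+np.cos(a)*d[1],v[2]-a],4),e)
E
python3 w.py .48 -.3 .02 pics/a2.png
```

```text
time: 12.15
tool_pos: [0.4359, 0.1019, 0.0964]
tcp_rot: [3.09, 0.568, -0.005]
wrist_force: [0.1, -1.0, 0.4]
width: 0.753
grip_force: 0.0
spin 0.02 shift [0.05, 0.03, 1.89] n 0.0 q6 1.38 at [0.4359 0.1019 0.0964] w 0.753 F 0.0 t 12.15
top tray xy [-0.0407 -0.0403  0.021 ] 0.005769495386630297
scene tray xy [-0.0431 -0.0359  0.1777] 0.060917895287275314
```

View pics/a2.png

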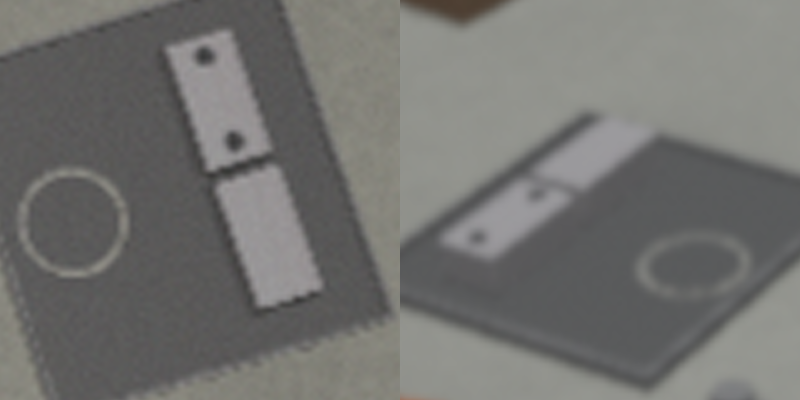

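The plain block sits in line with the screwed block: joint at (240,170) left, straight edges, a gap of a few mm. Now the ribbed block.

```bash
python3 -m creep '[[0.05,0.03,0.6,0,0.75],[0,0,0.7,0,0.75],[0,0,0.45,0,0.75],[0,0,0.13,0,0.75],[0,0,0,0,0.3],[0,0,0,0,0.2],[0,0,0,0,0.2],[0,0,0,0,0.2],[0,0,0,0,0.2],[0,0,0,0,0.2],[0,0,0,0,0.2],[0,0,-0.3,0,0.2],[0,0,-0.8,0,0.2],[0,0,-1,0,0.2],[0,0,-1,0,0.2]]' 50; python3 - <<'E'
from h import *
t=tr("large_tray",0,-.038); go(*t,.10,res()["large_tray"][2]+np.pi/2)
E
```

```text
time: 14.32
tool_pos: [0.4395, 0.101, 0.1599]
tcp_rot: [-3.09, -0.565, 0.001]
wrist_force: [0.5, 0.3, -2.9]
width: 0.411
grip_force: 50.5
spin 0.81 shift [-1.24, 8.42, 1.2] n 8.4 q6 1.38 at [0.4395 0.101  0.1599] w 0.411 F 50.5 t 14.32
```

```bash
python3 -m creep '[[0,0,0,0.81,0.2],[-0.12,0.84,0,0,0.2],[-0.12,0.84,0,0,0.2],[-0.12,0.84,0,0,0.2],[-0.12,0.84,0,0,0.2],[-0.12,0.84,0,0,0.2],[-0.12,0.84,0,0,0.2],[-0.12,0.84,0,0,0.2],[-0.13,0.84,0,0,0.2],[-0.13,0.85,0,0,0.2],[-0.14,0.85,0,0,0.2],[0,0,0.5,0,0.2],[0,0,0.6,0,0.2],[0,0,0.5,0,0.2],[0,0,0.3,0,0.2],[0,0,0,0,0.2],[0,0,0,0,0.2]]'; python3 - <<'E'
from h import *
t=tr("large_tray",0,-.038); go(*t,.033,res()["large_tray"][2]+np.pi/2)
E
```

```text
time: 16.45
tool_pos: [0.4983, -0.321, 0.0645]
tcp_rot: [3.109, 0.44, 0.002]
wrist_force: [-0.2, -0.2, -2.0]
width: 0.409
grip_force: 50.7
spin -0.0 shift [-0.03, -0.02, 0.63] n 0.0 q6 0.68 at [ 0.4983 -0.321   0.0645] w 0.409 F 50.7 t 16.45
```

```bash
python3 -m creep '[[-0.02,-0.01,0.3,0,0.2],[0,0,0.25,0,0.2],[0,0,0.07,0,0.2],[0,0,0.03,0,0.2],[0,0,0.02,0,0.2],[0,0,0,0,0.2]]'; python3 - <<'E'
from h import *
t=tr("large_tray",0,-.038); go(*t,.031,res()["large_tray"][2]+np.pi/2)
E
```

```text
time: 17.2
tool_pos: [0.496, -0.3202, 0.0333]
tcp_rot: [-3.109, -0.439, 0.002]
wrist_force: [-10.7, 6.3, 26.9]
width: 0.412
grip_force: 53.8
spin -0.0 shift [0.01, 0.01, 0.05] n 0.0 q6 0.67 at [ 0.496  -0.3202  0.0333] w 0.412 F 53.8 t 17.2
```

```bash
python3 -m creep '[[0,0,-0.02,0,0.2],[0,0,0,0,0.6],[0,0,0,0,0.6],[0,0,0,0,0.6],[0,0,0,0,0.6],[0,0,-0.3,0,0.6],[0,0,-0.8,0,0.6],[0,0,-1,0,0.8],[0,0,-0.5,0,0.8],[0,0,0,0,0.8]]'; python3 - <<'E'
from h import *
b=res()["tall_bottle"]; go(b[0],b[1],.027)
E
```

```text
time: 18.45
tool_pos: [0.4986, -0.3219, 0.1651]
tcp_rot: [3.106, 0.439, 0.009]
wrist_force: [-0.1, 0.2, 0.5]
width: 0.798
grip_force: 0.0
spin 0.0 shift [0.28, -4.71, 2.74] n 4.7 q6 0.67 at [ 0.4986 -0.3219  0.1651] w 0.798 F 0.0 t 18.45
```

```bash
python3 -m creep '[[0.04,-0.78,0,0,0.8],[0.04,-0.78,0,0,0.9],[0.05,-0.79,0,0,1],[0.05,-0.79,0,0,1],[0.05,-0.79,0,0,1],[0.05,-0.78,0,0,1],[0,0,0.5,0,1],[0,0,0,0,1],[0,0,0,0,1]]'; python3 - <<'E'
from h import *
b=res()["tall_bottle"]; go(b[0],b[1],.027)
n="ribbed_block"; t=tr("large_tray",0,-.038)
for c in("top","scene"):
    p=bot.read_camera(c); m=mask_at(n,p,proj([[*t,.045]],p)[0],10)
    if m is not None:
        v,e=fit(n,[(p,m)],[*t,res()["large_tray"][2],0],.029); L=res()["large_tray"]; d=v[:2]-L[:2]; a=L[2]
        print(c,"tray xy",np.round([np.cos(a)*d[0]+np.sin(a)*d[1],-np.sin(a)*d[0]+np.cos(a)*d[1],v[2]-a],4),e)
E
python3 w.py .48 -.3 .02 pics/a3.png
```

```text
time: 19.58
tool_pos: [0.4443, -0.0904, 0.1355]
tcp_rot: [-3.11, -0.439, 0.002]
wrist_force: [0.3, 0.0, 0.3]
width: 1.0
grip_force: 0.0
spin 0.0 shift [0.06, 0.05, 2.17] n 0.1 q6 1.03 at [ 0.4443 -0.0904  0.1355] w 1.0 F 0.0 t 19.57
top tray xy [-0.0037 -0.0384  0.0329] 0.0028821430169045925
scene tray xy [-0.0016 -0.0355  0.0135] 0.00404784269630909
```

View pics/a3.png

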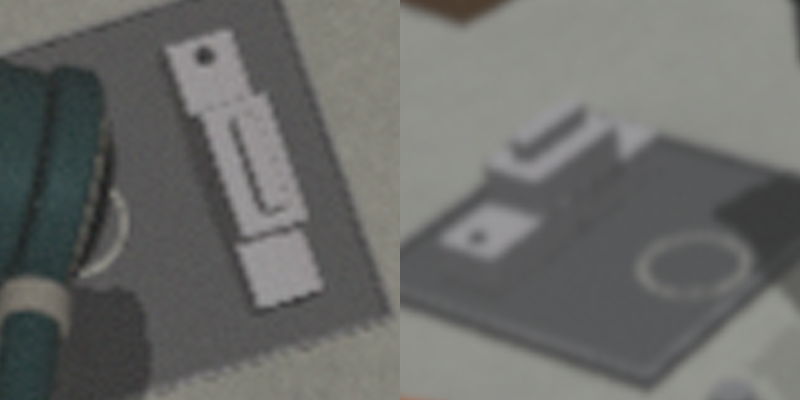

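The ribbed block lies square across the joint (255,160), rib up, about 3 mm off centre, which is within tolerance. Now the bottle.

```bash
python3 -m creep '[[0.06,0.05,0.5,0,1],[0,0,0.7,0,1],[0,0,0.6,0,1],[0,0,0.3,0,1],[0,0,0.07,0,1],[0,0,0,0,0.5],[0,0,0,0,0.4],[0,0,0,0,0.4],[0,0,0,0,0.4],[0,0,0,0,0.4],[0,0,0,0,0.4],[0,0,0,0,0.4],[0,0,0,0,0.4]]' 40; python3 - <<'E'
from h import *
t=tr("large_tray",0,.052); go(*t,.027)
E
```

```text
time: 21.5
tool_pos: [0.4497, -0.0921, 0.0287]
tcp_rot: [3.11, 0.44, 0.004]
wrist_force: [0.5, 0.5, 6.6]
width: 0.568
grip_force: 42.2
spin 0.0 shift [-0.37, 2.85, 0.04] n 2.9 q6 1.03 at [ 0.4497 -0.0921  0.0287] w 0.568 F 42.2 t 21.5
```

```bash
python3 -m creep '[[0,0,-0.3,0,0.4],[0,0,-0.7,0,0.4],[0,0,-0.4,0,0.4],[-0.09,0.7,0,0,0.4],[-0.09,0.7,0,0,0.4],[-0.09,0.7,0,0,0.4],[-0.1,0.75,0,0,0.4],[0,0,0.3,0,0.4],[0,0,0.4,0,0.4],[0,0,0.3,0,0.4],[0,0,0,0,0.4],[0,0,0,0,0.4]]'; python3 - <<'E'
from h import *
t=tr("large_tray",0,.052); go(*t,.0325)
E
python3 w.py .4715 -.234 .04 pics/a4.png
```

```text
time: 23.0
tool_pos: [0.4701, -0.2336, 0.0476]
tcp_rot: [3.11, 0.44, 0.0]
wrist_force: [0.2, 0.1, -2.1]
width: 0.569
grip_force: 42.0
spin 0.0 shift [0.02, 0.02, 0.3] n 0.0 q6 0.78 at [ 0.4701 -0.2336  0.0476] w 0.569 F 42.0 t 23.0
```

View pics/a4.png

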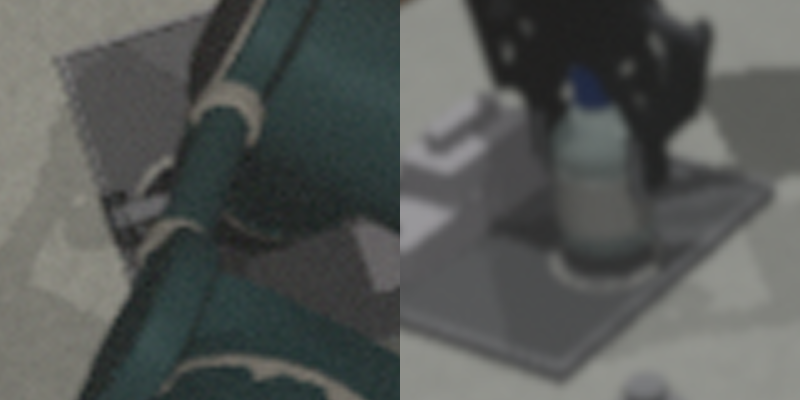

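The bottle is held upright just above the ring (605,270). Lower in small steps to feel contact.

```bash
python3 -m creep '[[0.01,0.01,0.15,0,0.4],[0,0,0.1,0,0.4],[0,0,0.05,0,0.4],[0,0,0,0,0.4],[0,0,0,0,0.4]]'; python3 - <<'E'
from h import *
t=tr("large_tray",0,.052); go(*t,.0325)
E
```

```text
time: 23.72
tool_pos: [0.4703, -0.2341, 0.0328]
tcp_rot: [-3.11, -0.439, 0.001]
wrist_force: [-2.9, 1.4, 5.8]
width: 0.571
grip_force: 42.7
spin 0.0 shift [0.02, 0.01, 0.01] n 0.0 q6 0.78 at [ 0.4703 -0.2341  0.0328] w 0.571 F 42.7 t 23.73
```

```bash
python3 -m creep '[[0,0,0,0,0.85],[0,0,0,0,0.85],[0,0,0,0,0.85],[0,0,0,0,0.85],[0,0,0,0,0.85],[0,0,-0.3,0,0.85],[0,0,-0.8,0,0.85],[0,0,-1,0,0.85],[0,0,-0.5,0,0.85],[0,0,0,0,0.85]]'; python3 - <<'E'
from h import *
b=res()["weight"]; go(b[0],b[1],.002)
n="tall_bottle"; L=res()["large_tray"]; a=L[2]; t=tr("large_tray",0,.052)
p=bot.read_camera("scene"); m=mask_at(n,p,proj([[*t,.05]],p)[0],10)
if m is not None:
    v,e=fit(n,[(p,m)],[*t,0],.004,False); d=v[:2]-L[:2]; print(np.round([np.cos(a)*d[0]+np.sin(a)*d[1],-np.sin(a)*d[0]+np.cos(a)*d[1]],4),e)
E
```

```text
time: 24.98
tool_pos: [0.4727, -0.2354, 0.1663]
tcp_rot: [3.106, 0.439, 0.009]
wrist_force: [-0.4, 0.8, -0.4]
width: 0.848
grip_force: 0.0
spin 0.0 shift [2.6, -2.42, 3.29] n 2.6 q6 0.78 at [ 0.4727 -0.2354  0.1663] w 0.848 F 0.0 t 24.98
[-0.0001  0.0542] 0.03171861544251442
```

Bottle well placed. Next the weight.

```bash
python3 -m creep '[[0.65,-0.6,0,0,0.8],[0.65,-0.6,0,0,0.8],[0.65,-0.6,0,0,0.8],[0.65,-0.62,0,0,0.8],[0,0,0.6,0,0.8],[0,0,0.7,0,0.8],[0,0,0,0,0.8],[0,0,0,0,0.8]]'; python3 - <<'E'
from h import *
b=res()["weight"]; go(b[0],b[1],.002)
E
python3 w.py .565 -.084 .04 pics/a5.png
```

```text
time: 26.08
tool_pos: [0.5616, -0.082, 0.097]
tcp_rot: [-3.11, -0.439, 0.002]
wrist_force: [-0.4, -0.5, -0.1]
width: 0.797
grip_force: 0.0
spin 0.0 shift [0.07, 0.06, 1.9] n 0.1 q6 1.1 at [ 0.5616 -0.082   0.097 ] w 0.797 F 0.0 t 26.07
```

View pics/a5.png

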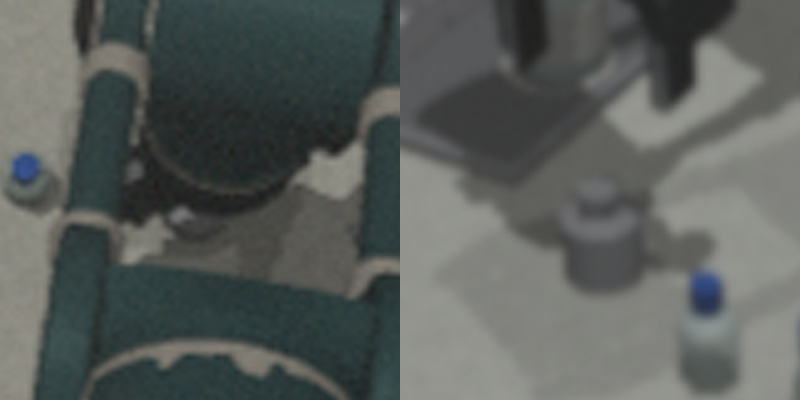

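The weight (605,235 right) stands between and below the open fingers, and the vial at (710,335) is clear. Grasp.

```bash
python3 -m creep '[[0.07,0.06,0.6,0,0.8],[0,0,0.7,0,0.8],[0,0,0.45,0,0.8],[0,0,0.13,0,0.8],[0,0,0,0,0.3],[0,0,0,0,0.2],[0,0,0,0,0.2],[0,0,0,0,0.2],[0,0,0,0,0.2],[0,0,0,0,0.2],[0,0,0,0,0.2],[0,0,-0.3,0,0.2],[0,0,-0.8,0,0.2],[0,0,-1,0,0.2],[0,0,-0.9,0,0.2],[0,0,0,0,0.2]]' 55; python3 - <<'E'
from h import *
t=tr("small_tray",.044,0); go(*t,.05,res()["small_tray"][2]+np.pi/2)
E
```

```text
time: 28.18
tool_pos: [0.5694, -0.0844, 0.1588]
tcp_rot: [3.108, 0.439, 0.014]
wrist_force: [1.3, 0.1, -2.1]
width: 0.429
grip_force: 55.8
spin 5.52 shift [-2.35, -6.86, 2.16] n 6.9 q6 1.1 at [ 0.5694 -0.0844  0.1588] w 0.429 F 55.8 t 28.18
```

```bash
python3 - <<'E'
from h import *
t=tr("small_tray",.044,0); go(*t,.05)
E
```

```text
spin 0.0 shift [1.6, -7.07, 2.16] n 7.1 q6 1.1 at [ 0.5694 -0.0844  0.1588] w 0.429 F 55.8 t 28.18
```

```bash
python3 -m creep '[[0.16,-0.7,0,0,0.2],[0.16,-0.7,0,0,0.2],[0.16,-0.7,0,0,0.2],[0.16,-0.7,0,0,0.2],[0.16,-0.7,0,0,0.2],[0.16,-0.7,0,0,0.2],[0.16,-0.7,0,0,0.2],[0.16,-0.7,0,0,0.2],[0.16,-0.7,0,0,0.2],[0.16,-0.77,0,0,0.2],[0,0,0.6,0,0.2],[0,0,0.7,0,0.2],[0,0,0.5,0,0.2],[0,0,0.36,0,0.2],[0,0,0,0,0.2],[0,0,0,0,0.2]]'; python3 - <<'E'
from h import *
t=tr("small_tray",.044,0); go(*t,.006)
E
python3 w.py .549 .277 .02 pics/a6.png
```

```text
time: 30.18
tool_pos: [0.5456, 0.2782, 0.046]
tcp_rot: [-3.11, -0.439, -0.002]
wrist_force: [0.4, -0.9, -2.5]
width: 0.426
grip_force: 56.0
spin 0.0 shift [0.06, 0.04, 0.8] n 0.1 q6 1.72 at [0.5456 0.2782 0.046 ] w 0.426 F 56.0 t 30.18
```

View pics/a6.png

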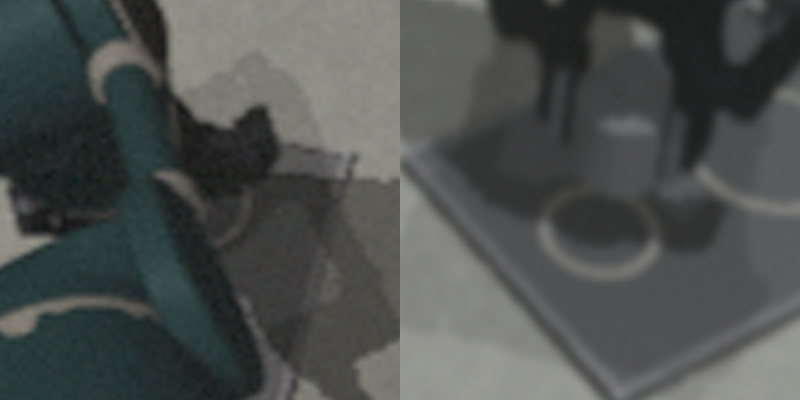

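The weight hangs upright above the small ring (600,230). Lower.

```bash
python3 -m creep '[[0.05,0.03,0.35,0,0.2],[0,0,0.3,0,0.2],[0,0,0.1,0,0.2],[0,0,0.03,0,0.2],[0,0,0,0,0.2],[0,0,0,0,0.2]]'; python3 - <<'E'
from h import *
t=tr("small_tray",.044,0); go(*t,.006)
E
```

```text
time: 31.02
tool_pos: [0.5472, 0.2768, 0.0092]
tcp_rot: [3.11, 0.44, -0.003]
wrist_force: [-9.8, -4.9, 23.3]
width: 0.427
grip_force: 58.8
spin 0.0 shift [0.04, 0.0, 0.06] n 0.0 q6 1.72 at [0.5472 0.2768 0.0092] w 0.427 F 58.8 t 31.02
```

Contact. Relax 1 mm, release and lift.

```bash
python3 -m creep '[[0,0,-0.02,0,0.2],[0,0,0,0,0.65],[0,0,0,0,0.65],[0,0,0,0,0.65],[0,0,0,0,0.65],[0,0,-0.3,0,0.65],[0,0,-0.8,0,0.65],[0,0,-1,0,0.7],[0,0,-0.7,0,0.8],[0,0,0,0,1]]'; python3 - <<'E'
from h import *
n="squat_jar"; b=res()[n]; V=[]
for c in("top","scene"):
    p=bot.read_camera(c); m=mask_at(n,p,proj([[*b[:2],.03]],p)[0],10)
    if m is not None: V.append((p,m)); print(c,fit(n,V[-1:],[*b[:2],0],0,False))
    m=mask_at("weight",p,proj([[*tr("small_tray",.044,0),.025]],p)[0],10)
    if m is not None:
        v=fit("weight",[(p,m)],[*tr("small_tray",.044,0),0],.004,False); print("weight",v,tr("small_tray",.044,0))
go(b[0],b[1],.003,.35)
go(b[0],b[1],.003)
E
```

```text
time: 32.28
tool_pos: [0.551, 0.2787, 0.1532]
tcp_rot: [-3.108, -0.439, -0.015]
wrist_force: [0.6, 0.1, -0.5]
width: 0.979
grip_force: 0.0
top (array([0.55895826, 0.07692004, 0.0642819 ]), np.float64(0.004906785674393177))
weight (array([0.54673499, 0.27537572, 0.10619471]), np.float64(0.008266848511993885)) (np.float64(0.549108466209552), np.float64(0.2770938329749579))
scene (array([ 0.55838556,  0.08014527, -0.03418205]), np.float64(0.007978705689311028))
weight (array([0.54629386, 0.27923479, 0.10875918]), np.float64(0.02182716690003872)) (np.float64(0.549108466209552), np.float64(0.2770938329749579))
spin 15.02 shift [3.8, 1.13, 2.86] n 3.8 q6 1.72 at [0.5467 0.2767 0.1456] w 1.002 F 0.0 t 32.58
spin 0.0 shift [-0.86, 3.87, 2.86] n 3.9 q6 1.72 at [0.5467 0.2767 0.1456] w 1.002 F 0.0 t 32.58
```

```bash
python3 -m creep '[[-0.17,0.77,0,0,1],[-0.17,0.77,0,0,1],[-0.17,0.77,0,0,1],[-0.17,0.77,0,0,1],[-0.18,0.79,0,0,1],[0,0,0,-1,1],[0,0,0,-1,1],[0,0,0,-1,1],[0,0,0,-1,1],[0,0,0,-1,1],[0,0,0,-1,1],[0,0,0,-1,1],[0,0,0,-1,1],[0,0,0,-1,1],[0,0,0,-1,1],[0,0,0,-1,1],[0,0,0,-1,1],[0,0,0.5,-1,1],[0,0,0.5,0,1],[0,0,0,0,1]]'; python3 - <<'E'
from h import *
b=res()["squat_jar"]; go(b[0],b[1],.003,.1)
go(b[0],b[1],.003)
E
python3 w.py .558 .079 .04 pics/a7.png
```

```text
time: 35.08
tool_pos: [0.5571, 0.0791, 0.0938]
tcp_rot: [-2.207, -2.229, 0.009]
wrist_force: [-0.3, -0.1, 0.5]
width: 0.997
grip_force: 0.0
spin -0.9 shift [-0.01, 0.04, 1.82] n 0.0 q6 0.09 at [0.5571 0.0791 0.0938] w 0.997 F 0.0 t 35.08
spin 0.0 shift [-0.0, 0.04, 1.82] n 0.0 q6 0.09 at [0.5571 0.0791 0.0938] w 0.997 F 0.0 t 35.08
```

View pics/a7.png

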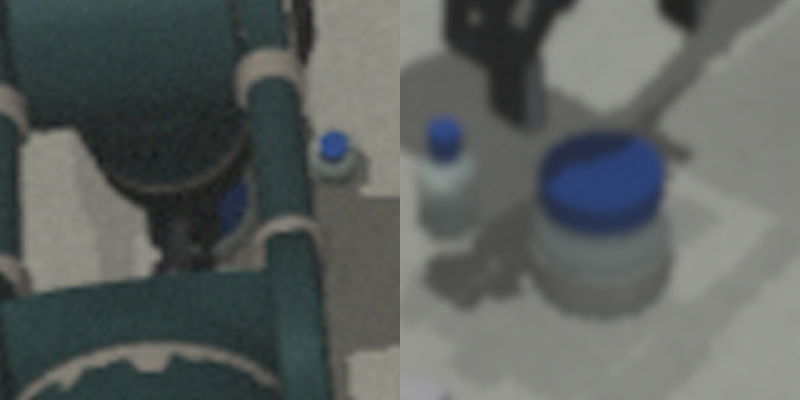

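The jar (605,220) sits below the open fingers, and the vial (445,180) is off the closing line. Grasp.

```bash
python3 -m creep '[[0,0.03,0.5,0,1],[0,0,0.6,0,1],[0,0,0.5,0,1],[0,0,0.2,0,1],[0,0,0,0,0.6],[0,0,0,0,0.5],[0,0,0,0,0.5],[0,0,0,0,0.5],[0,0,0,0,0.5],[0,0,0,0,0.5],[0,0,-0.3,0,0.5],[0,0,-0.8,0,0.5],[0,0,-1,0,0.5],[0,0,-0.7,0,0.5],[0,0,0,0,0.5]]' 45; python3 - <<'E'
from h import *
t=tr("small_tray",-.042,0); go(*t,.05,1.3); go(*t,.05)
E
```

```text
time: 37.05
tool_pos: [0.5643, 0.0797, 0.1518]
tcp_rot: [2.207, 2.229, 0.01]
wrist_force: [0.7, 0.2, -2.2]
width: 0.68
grip_force: 48.9
spin -12.9 shift [3.08, 3.72, 2.02] n 3.7 q6 0.09 at [0.5643 0.0797 0.1518] w 0.68 F 48.9 t 37.05
spin 0.0 shift [4.43, -1.93, 2.02] n 4.4 q6 0.09 at [0.5643 0.0797 0.1518] w 0.68 F 48.9 t 37.05
```

```bash
python3 -m creep '[[0.74,-0.32,0,0,0.5],[0.74,-0.32,0,0,0.5],[0.74,-0.32,0,0,0.5],[0.74,-0.32,0,0,0.5],[0.74,-0.32,0,0,0.5],[0.73,-0.33,0,0,0.5],[0,0,0,-1,0.5],[0,0,0,-1,0.5],[0,0,0,-1,0.5],[0,0,0,-1,0.5],[0,0,0,-1,0.5],[0,0,0,-1,0.5],[0,0,0,-1,0.5],[0,0,0,-1,0.5],[0,0,0,-1,0.5],[0,0,0,-1,0.5],[0,0,0.5,-1,0.5],[0,0,0.5,-1,0.5],[0,0,0.6,-0.9,0.5],[0,0,0,0,0.5]]'; python3 - <<'E'
from h import *
t=tr("small_tray",-.042,0); go(*t,.008)
E
python3 w.py .466 .30 .02 pics/a8.png
```

```text
time: 39.55
tool_pos: [0.459, 0.2976, 0.0629]
tcp_rot: [-0.425, -3.105, 0.009]
wrist_force: [-0.5, -0.3, -0.9]
width: 0.684
grip_force: 49.0
spin 0.0 shift [-0.13, 0.09, 1.1] n 0.1 q6 -0.77 at [0.459  0.2976 0.0629] w 0.684 F 49.0 t 39.55
```

View pics/a8.png

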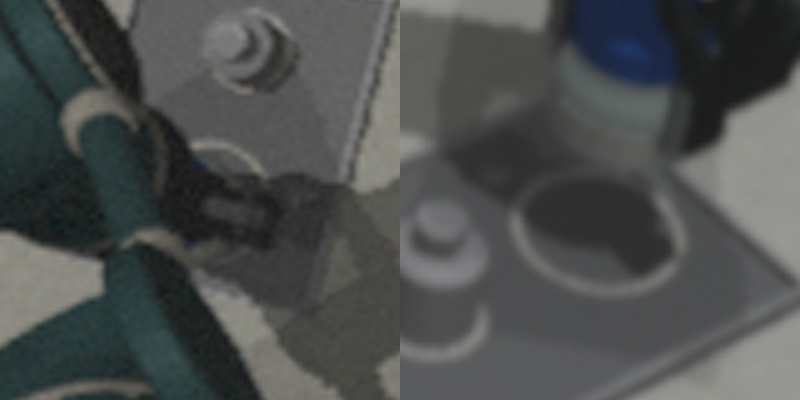

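The weight stands within its ring (250,50 left), and the jar hangs above the large ring (600,230 right). Correct sideways and lower.

```bash
python3 -m creep '[[-0.1,0.07,0.2,0,0.5],[0,0,0.4,0,0.5],[0,0,0.3,0,0.5],[0,0,0.1,0,0.5],[0,0,0,0,0.5],[0,0,0,0,0.5]]'; python3 - <<'E'
from h import *
t=tr("small_tray",-.042,0); go(*t,.008)
E
```

```text
time: 40.4
tool_pos: [0.4693, 0.3023, 0.0179]
tcp_rot: [0.424, 3.112, 0.001]
wrist_force: [0.5, 0.7, -1.8]
width: 0.683
grip_force: 49.0
spin 0.0 shift [0.05, -0.06, 0.2] n 0.1 q6 -0.77 at [0.4693 0.3023 0.0179] w 0.683 F 49.0 t 40.4
```

```bash
python3 -m creep '[[0.05,-0.05,0.1,0,0.5],[0,0,0.06,0,0.5],[0,0,0.04,0,0.5],[0,0,0,0,0.5],[0,0,0,0,0.5]]'; python3 - <<'E'
from h import *
t=tr("small_tray",-.042,0); go(*t,.008)
E
```

```text
time: 41.02
tool_pos: [0.4666, 0.3008, 0.0128]
tcp_rot: [0.424, 3.112, 0.001]
wrist_force: [-11.5, -7.5, 35.6]
width: 0.679
grip_force: 52.4
spin 0.0 shift [0.0, -0.02, 0.1] n 0.0 q6 -0.77 at [0.4666 0.3008 0.0128] w 0.679 F 52.4 t 41.02
```

Contact. Back off 2 mm, release, lift and look.

```bash
python3 -m creep '[[0,0,-0.04,0,0.5],[0,0,0,0,0.5],[0,0,0,0,0.9],[0,0,0,0,0.9],[0,0,0,0,0.9],[0,0,0,0,0.9],[0,0,-0.3,0,0.9],[0,0,-0.8,0,0.9],[0,0,-1,0,0.9],[0,0,-1,0,0.9],[0.6,0.7,0,0,0.9],[0.6,0.7,0,0,0.9],[0.6,0.7,0,0,0.9],[0,0,0,0,0.9],[0,0,0,0,0.9]]'; cat > f.py <<'E'
from h import *
P={c:bot.read_camera(c) for c in("top","scene")}
for n,tn,x,y,z in(("plain_block","large_tray",-.038,-.038,.004),("ribbed_block","large_tray",0,-.038,.029),("tall_bottle","large_tray",0,.052,.004),("squat_jar","small_tray",-.042,0,.004),("weight","small_tray",.044,0,.004),("short_block",0,0,0,0),("vial",0,0,0,0)):
    L=res()[tn] if tn else res()[n]; a=L[2]; g=tr(tn,x,y) if tn else L[:2]
    for c,p in P.items():
        m=mask_at(n,p,proj([[*g,z+.02]],p)[0],12)
        if m is None: print(n,c,None); continue
        v,e=fit(n,[(p,m)],[*g,a,0],z,"block" in n); d=v[:2]-L[:2]
        if not tn: a=0
        print(n,c,np.round([np.cos(a)*d[0]+np.sin(a)*d[1]-x,-np.sin(a)*d[0]+np.cos(a)*d[1]-y,v[2]-a],4),"off, fit",round(e,3))
p=P["scene"]["pixels"][120:340,150:490]; cv2.imwrite("pics/f.png",cv2.resize(p,None,fx=2.3,fy=2.3)[:,:,::-1])
E
python3 f.py
```

```text
time: 42.9
tool_pos: [0.407, 0.4253, 0.1648]
tcp_rot: [0.423, 3.112, -0.0]
wrist_force: [-0.0, 0.4, 0.5]
width: 0.898
grip_force: 0.0
plain_block top [-0.0136 -0.0027  0.1314] off, fit 0.584
plain_block scene None
ribbed_block top [-0.0021 -0.0006  0.0046] off, fit 0.006
ribbed_block scene [-0.0024  0.002   0.0378] off, fit 0.002
tall_bottle top [-0.0022 -0.0005  0.0231] off, fit 0.017
tall_bottle scene [-0.0013  0.0022  0.1062] off, fit 0.011
squat_jar top None
squat_jar scene [-0.0018  0.0016  0.0975] off, fit 0.012
weight top [-0.0025 -0.0025  0.0853] off, fit 0.005
weight scene [-0.0017  0.0018  0.0849] off, fit 0.003
short_block top None
short_block scene [0.001  0.0012 0.3938] off, fit 0.019
vial top [-0.0015 -0.004  -0.0675] off, fit 0.008
vial scene [ 0.0015 -0.0015  0.1665] off, fit 0.305
```

View pics/f.png

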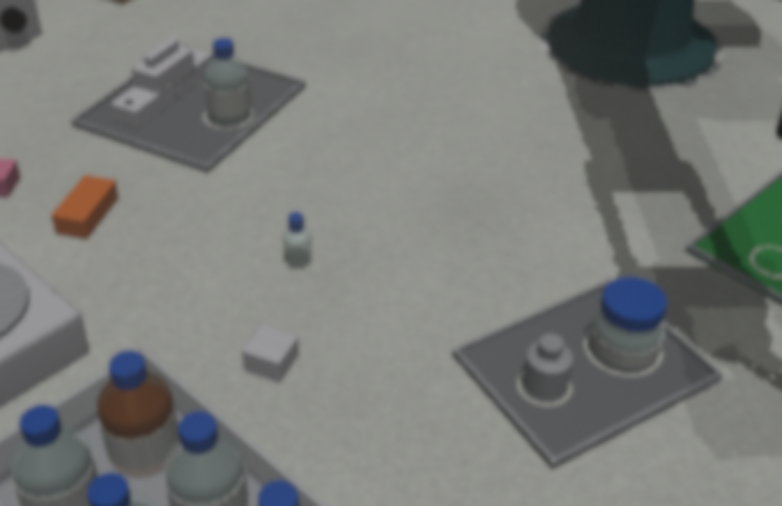

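Everything stands in place: blocks (160,75), bottle in its ring (227,90), weight (547,370) and jar (628,325) in their rings, vial and short block unmoved. The plain block is partly hidden, so its last fit is poor. Its visible end did not shift between the pictures before and after the ribbed block went on.

```bash
python3 -c "
from workcell import bot
print(bot.finish_job())"
```

```text
the job is handed in; nothing more can be done
None
```

Both kits are made up and the job is handed in at about 43 s; the call returned no verdict. In the last pictures the ribbed block, bottle, jar and weight measured within about 3 mm of their places. The plain block measured 2–5 mm off before the ribbed block partly hid it, and the vial and short block had not moved.

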